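Close the curing unit and start its programme

TASK

Start the light-curing unit on the model that stands in its open drawer, using only the fingertips; nothing needs to be gripped. Push the drawer fully home so that no light escapes, press the far end of the mains rocker at the left of the panel until it snaps on, press the middle one of the three round programme keys until it stays down, and then press the long start bar at the right all the way down and let it spring back. Keep to this order, press neither of the other two round keys, and do not touch or lift the model or disturb the things standing around.

Things in the scene. Friction and masses are not known exactly. Their poses are not given: they have to be found in the camera images.
- curing_unit: Light-curing unit, white box 190x220x145 mm (x,y,z), fixed. Origin under its centre; x runs from front (-0.095) to back, y to its left seen from the robot. Drawer below; above it a panel rises backwards at 0.16 rad from z 0.088 (front edge) to z 0.101 (x -0.013); then the hood, z 0.145. Control row at x -0.06: rocker y 0.080, round keys 0.036, -0.002, -0.040, bar -0.084
- drawer (a joint): Tray drawer of the unit, slides along the unit's x axis: 0 = fully home (its 12 mm thick front plate against the unit), up to 0.075 m = open towards the robot. Stands open at the start. Runs on slides with about 1.5 N friction, stays where it is left, hard stop at 0
- drawer_grip (a point): middle of the front face of the grey grip rib on the drawer front: rib 90 mm wide (unit y), face 16 mm high, standing 16 mm out from the front plate, 54 mm above the worktop; push here. Moves with the drawer
- tray_middle (a point): middle of the drawer's aluminium tray, on its floor (22 mm above the worktop); tray 165 x 190 mm with a 10 mm rim; moves with the drawer
- mains_rocker (a joint): Mains rocker switch at the left end of the panel, black, 32 mm long (front to back) and 17 mm wide, in a black frame. 0 = off (near end down, far end standing about 12 mm proud of the panel), 0.32 rad = on (far end down, about 6 mm above the panel). Two-position snap switch: about 3 to 4 N on the far end starts it, past the middle it snaps over and stays
- rocker_far_end (a point): point on top of the rocker's far end (away from the robot), 13 mm behind its pivot: press here; moves with the rocker
- key_left (a joint): left programme key: round push key, 16 mm across, standing 8 mm proud of the panel; joint value 0 = up, 0.004 m = fully down. It is a latching key: about 3.5 N starts it, past half travel it snaps down and stays down by itself, and does not come up again
- key_middle (a joint): middle programme key: round push key, 16 mm across, standing 8 mm proud of the panel; joint value 0 = up, 0.004 m = fully down. It is a latching key: about 3.5 N starts it, past half travel it snaps down and stays down by itself, and does not come up again
- key_right (a joint): right programme key: round push key, 16 mm across, standing 8 mm proud of the panel; joint value 0 = up, 0.004 m = fully down. It is a latching key: about 3.5 N starts it, past half travel it snaps down and stays down by itself, and does not come up again
- key_left_top (a point): centre of the left round key's top face
- key_middle_top (a point): centre of the middle round key's top face
- key_right_top (a point): centre of the right round key's top face
- start_bar (a joint): Start key at the right end of the panel: white bar 38 mm long (front to back), 18 mm wide, standing 8 mm proud. 0 = up, 0.004 m = fully down; springs back when released, about 2 N to start and 4.5 N fully down
- start_bar_top (a point): centre of the start bar's top face
- model: The work: plaster dental model 52x67x26 mm, 80 g, standing loose on the drawer's tray; origin under its centre. It rides in with the drawer and passes under the panel with room to spare
- mould: Bystander, loose, to be left alone: light blue silicone mould 56x69x18 mm lying on top of the unit's hood. Origin under its centre
- squeeze_bottle: Bystander, loose, to be left alone: white squeeze bottle with a needle, 47 mm wide, 148 mm tall, standing beside the unit. Origin under its centre
- dropper: Bystander, loose, to be left alone: small white dropper bottle, 26 mm wide, 56 mm tall. Origin under its centre
- jar_near: Bystander, loose, to be left alone: powder jar, 36 mm wide, 43 mm tall. Origin under its centre
- jar_far: Bystander, loose, to be left alone: powder jar, 36 mm wide, 43 mm tall. Origin under its centre
- spare_model: Bystander, loose, to be left alone: tan plaster dental model 54x69x28 mm on the worktop. Origin under its centre
- rim: Bystander, loose, to be left alone: pink horseshoe wax rim 24x37x9 mm. Origin under its centre
- forceps: Bystander, loose, to be left alone: steel tweezers 17x136x7 mm lying flat. Origin under its centre

How it is judged:
On the way, in this order (a step that is already met when the one before it is completed fails the run):
1. the drawer is fully home (within 3 mm) (value of joint drawer below 0.003 m), for 0.2 s.
2. with the drawer home, the mains rocker is snapped on (value of joint drawer below 0.003 m and value of joint mains_rocker above 0.26 rad), for 0.2 s.
3. with the mains on, the middle programme key is latched down (all of step 2 and value of joint key_middle above 0.003 m), for 0.2 s.
4. with the programme set, the start bar is pressed at least 3 mm (all of step 3 and value of joint start_bar above 0.003 m), for 0.1 s.
At the end, for the whole second after the job is handed in: The drawer is home within 3 mm, the rocker is on (over 0.26 rad), the middle round key is latched down (over 3 mm), the outer round keys and the start bar are up (within 1 mm), and the model stands upright and at rest on the drawer's tray (all of step 3 and value of joint each of key_left, key_right, start_bar below 0.001 m and horizontal distance between model and tray_middle below 0.07 m and angle between model's own z axis and vertical below 0.1 rad and height (world z) of model between 0.018 and 0.028 m and linear speed of model below 0.02 m/s); the robot touches nothing.
It fails at once if the start bar is pressed before the drawer is home, the mains on and the programme set (value of joint start_bar above 0.002 m and (value of joint drawer above 0.005 m or value of joint mains_rocker below 0.16 rad or value of joint key_middle below 0.002 m)).
It fails at once if the rocker is switched on while the drawer stands open, or the middle key pressed before the drawer is home and the mains on ((value of joint mains_rocker above 0.16 rad and value of joint drawer above 0.005 m) or (value of joint key_middle above 0.002 m and (value of joint drawer above 0.005 m or value of joint mains_rocker below 0.16 rad))).
It fails at once if one of the outer round keys is pressed (value of joint any of key_left, key_right above 0.002 m).
It fails at once if the model is touched by the robot, lifted or tipped (contact force between the fingers and model above 0.5 N or height (world z) of model above 0.035 m or angle between model's own z axis and vertical above 0.3 rad).
It fails at once if a bystander is moved more than 20 mm (distance of any of mould, squeeze_bottle, dropper, jar_near, jar_far, spare_model, rim, forceps from where it was at the start of the episode above 0.02 m).
It also fails if it takes over 48 s, if anything falls off the work surface, if the arm or the gripper's body presses on something with over 40 N, if the wrist force passes 120 N, or if a joint passes its speed limit or range.

ROBOT

A 7-joint arm with a two-finger parallel gripper is mounted at the origin on a cart in front of the work surface, level with it; the furniture and walls round the work are solid. World frame = base frame: x ahead of the robot, y to its left, z up, the work surface at z = 0. Lengths are in m, angles in rad, forces in N, time in s.
With the tool pointing down it reaches from about 0.425 to 0.925 m from the base axis. Payload 6.8 kg.
Tool frame: the origin (TCP) lies at the very end of the fingers, on their centre line; the grasp point (between the pads) lies 19 mm behind it (manip.hold_point_z is the distance from the TCP to the grasp point, in m); z points along the fingers, y is the line along which they close (so a half turn about z gives the same grasp; the last joint's range is limited). The gripper opens to 88 mm and grips with 3 to 60 N. Pads are 20 mm wide; open, the fingers measure 115 mm over their backs; the gripper's body (75 mm by 178 mm) begins 61 mm behind the grasp point.
Start: joints at [-1.282, 0.477, 0.022, 1.555, -0.011, 1.109, -0.083], TCP at [0.261, 0.623, 0.223] pointing down, gripper open.
Joint ranges: [-2.96, 2.96], [-0.34, 2.1], [-1.41, 1.46], [0.24, 2.44], [-1.37, 4.51], [0.17, 1.92], [-2.96, 2.96]. Speed limits (rad/s): [2.39, 2.39, 3.14, 3.14, 3.14, 3.14, 3.14].

INTERFACE

Orientations are given as [roll, pitch, yaw] about the fixed x, y, z axes, in that order (R = Rz(yaw) Ry(pitch) Rx(roll)).
In Python, from workcell import manip, kinematics, sensors, imaging gives the robot as it stands. Calls block until the motion is done:
- manip.move_pose(position, orientation): joint-space move of the TCP to a pose.
- manip.move_straight(position, orientation=None, speed=0.15): straight line of the TCP; orientation=None keeps the orientation; speed is the mean speed in m/s.
- manip.goto_joints(angles): joint-space move.
- manip.command_gripper(opening, grasp_force=None): finger opening in m; grasp_force is the grip in N (None keeps the last); returns when the fingers have stopped.
- manip.hold(seconds).
- kinematics.inverse_kinematics(position, orientation): joint angles nearest the present ones, or None.
- sensors.get_obs(): the state.
- imaging.grab_frame(name): name is "scene" or "top"; returns the picture (480x640x3 uint8, red, green, blue); there is no depth.
- imaging.camera_params(name): a dict with "fov_y" (degrees; the focal length in pixels is half the picture's height over the tangent of half this angle, whatever the lens; pixels are square), "cx", "cy" (the principal point, pixels), "rvec" (rotation vector, rad) and "tvec" (3), from world to camera coordinates, as OpenCV has them. Camera axes: x right, y down, z forward; pixel columns grow to the right and rows downward; lengths in m; the calibration is good to about 2 mm. A picture is of the moment at which its call begins. camera_params takes no time and is no camera call.
A pose or a line that the arm cannot do raises manip.MotionError and nothing moves.
- manip.job_done(): hands the job in; it is judged then, once.
Trained networks look in the newest picture that a camera, given by its name, has taken for a name from the list of things; names that differ only in an ending like _2 or _b are one class to them, and where a whole thing is asked for, a point or a joint stands for the part that bears it (a point fixed in the world has none). Each returns a list of dicts, best first, with "conf" (0 to 1); they miss things now and then, are a little off and sometimes report something else, mostly with a low value. They report only what shows in the picture. A call takes as long as a camera call.
- imaging.masks_of(camera, name): "pixels" (480x640 bool, what is visible of it) and "bbox" ([left, top, right, bottom] in pixels, round what is visible of it).
- imaging.spot_point(camera, name): "uv" ([column, row] in pixels: a listed point, or the origin of a listed thing).
The state is a dict: "clock": time; "q": joint angles; "joint_vel": joint speeds; "tau": joint torques, N m; "tool_pos": TCP position; "tool_rot": TCP orientation; "ft_force": force on the tool from outside, world axes, zero at the start; "ft_torque": the same for the moment, N m; "width": finger opening in m; "grip_force": force on a finger pad.
Only numpy, scipy, OpenCV 4.12 (cv2) and the standard library are available. Lean on these libraries where they do the work, as an engineer would, in place of code of your own. Each camera call takes 0.05 s, during which the arm holds its last target. There are 200 camera calls.

## Working session

There is one attempt and no reset: what is moved stays moved. The work goes in short steps, each a Python script; the robot and the scene stay as the last script left them, time stands still between calls to the robot, and variables do not carry over. Pictures are saved under pics/ and viewed, at most 10 in all, crops included, and the job is handed in when it is done.

```bash
mkdir -p pics; ls
cat > h.py <<'E'
import numpy as np, cv2
from workcell import manip, kinematics, sensors, imaging
def cam(n):
    p=imaging.camera_params(n); f=240/np.tan(np.radians(p["fov_y"])/2)
    K=np.array([[f,0,p["cx"]],[0,f,p["cy"]],[0,0,1]]); R=cv2.Rodrigues(np.array(p["rvec"],float))[0]
    return K,R,np.array(p["tvec"],float).reshape(3)
def ray(n,uv):
    K,R,t=cam(n); d=R.T@np.linalg.solve(K,[uv[0],uv[1],1]); return -R.T@t,d/np.linalg.norm(d)
def tri(uvs):
    A=np.zeros((3,3));b=np.zeros(3);rs=[ray(n,u) for n,u in uvs]
    for o,d in rs:
        M=np.eye(3)-np.outer(d,d);A+=M;b+=M@o
    X=np.linalg.solve(A,b); return X,[float(np.linalg.norm(np.cross(X-o,d))) for o,d in rs]
def proj(n,X):
    K,R,t=cam(n); c=K@(R@np.asarray(X,float)+t); return c[:2]/c[2]
def save(n,fn): cv2.imwrite("pics/"+fn,cv2.cvtColor(imaging.grab_frame(n),cv2.COLOR_RGB2BGR))
E
python3 - <<'E'
from h import *
for n in("scene","top"):
    save(n,n+"1.png"); o,d=ray(n,(320,240)); print(n,o.round(3),d.round(3))
for p in "drawer_grip tray_middle rocker_far_end key_left_top key_middle_top key_right_top start_bar_top curing_unit model mould squeeze_bottle".split():
    u={n:imaging.spot_point(n,p)[:2] for n in("scene","top")}
    print(p,{n:[(np.round(x["uv"],1).tolist(),round(x["conf"],2)) for x in v] for n,v in u.items()})
    if all(u.values()):
        X,e=tri([(n,v[0]["uv"]) for n,v in u.items()]); print("   ",X.round(4),np.round(e,4))
print(sensors.get_obs()["clock"])
E
```

```text
pics
scene [-0.148 -0.639  0.664] [ 0.607  0.622 -0.495]
top [0.265 0.005 1.34 ] [ 0.203  0.013 -0.979]
drawer_grip {'scene': [([339.2, 243.8], 0.21)], 'top': [([288.2, 281.8], 0.96)]}
    [0.4715 0.0436 0.1297] [0.0689 0.0689]
tray_middle {'scene': [([292.6, 273.0], 0.77)], 'top': [([286.7, 251.9], 0.73)]}
    [0.5069 0.1053 0.0242] [0.0033 0.0033]
rocker_far_end {'scene': [([311.2, 230.7], 0.69), ([285.9, 217.7], 0.48)], 'top': [([247.1, 225.5], 0.68)]}
    [0.5889 0.1791 0.0576] [0.0257 0.0257]
key_left_top {'scene': [([295.8, 226.4], 0.54)], 'top': [([267.6, 231.2], 0.4)]}
    [0.5446 0.1412 0.1021] [0.0005 0.0005]
key_middle_top {'scene': [([312.8, 231.5], 0.52)], 'top': [([283.4, 230.1], 0.44)]}
    [0.5496 0.1021 0.1033] [0.0045 0.0045]
key_right_top {'scene': [([311.1, 230.3], 0.64), ([319.8, 239.8], 0.55)], 'top': [([300.6, 227.5], 0.37)]}
    [0.5371 0.0711 0.126 ] [0.0113 0.0113]
start_bar_top {'scene': [([338.1, 244.1], 0.63)], 'top': [([319.1, 227.6], 0.68)]}
    [0.5485 0.0233 0.1087] [0.001 0.001]
curing_unit {'scene': [([329.8, 265.8], 0.97)], 'top': [([285.8, 217.7], 0.97), ([297.6, 227.8], 0.75)]}
    [ 0.6044  0.1054 -0.0024] [0.0033 0.0033]
model {'scene': [], 'top': [([280.5, 248.8], 0.52)]}
mould {'scene': [([361.0, 197.1], 0.97)], 'top': [([295.6, 176.2], 0.59)]}
    [0.6602 0.0723 0.1533] [0.0018 0.0018]
squeeze_bottle {'scene': [([452.7, 292.8], 0.79), ([386.2, 415.7], 0.54)], 'top': [([383.0, 181.2], 0.92), ([294.1, 177.4], 0.29)]}
    [ 0.6938 -0.1425  0.0083] [0.0052 0.0052]
1.2
```

Run:
```python
import cv2
for n,(a,b,c,d) in {"scene":(190,150,450,345),"top":(200,150,400,300)}.items():
    i=cv2.imread(f"pics/{n}1.png")
    cv2.imwrite(f"pics/{n}1c.png",cv2.resize(i[b:d,a:c],None,fx=800/(c-a),fy=800/(c-a),interpolation=cv2.INTER_CUBIC)[:600])
```

```text
(no output)
```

View pics/scene1c.png

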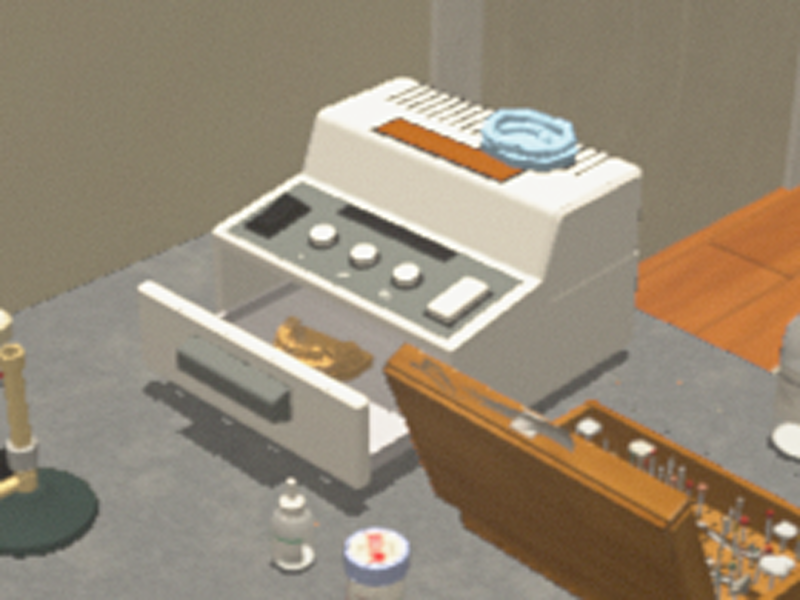

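View pics/top1c.png

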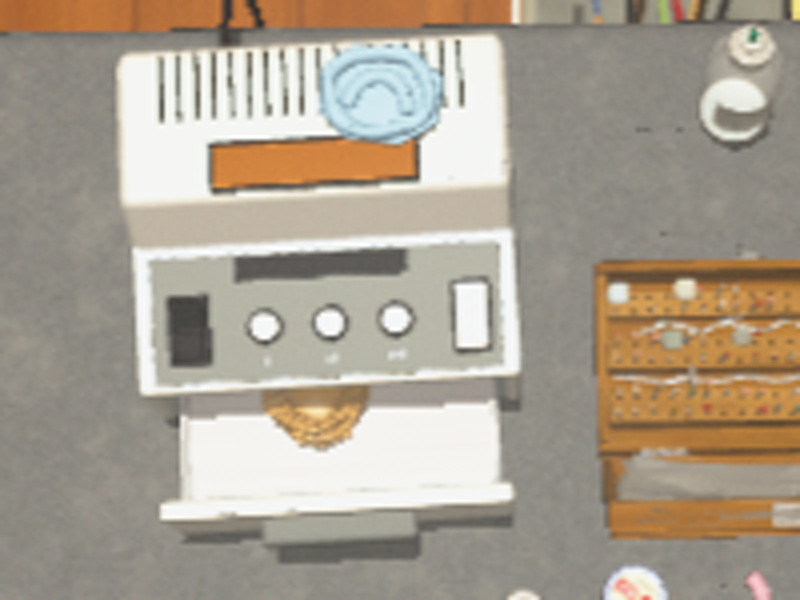

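View pics/top1.png

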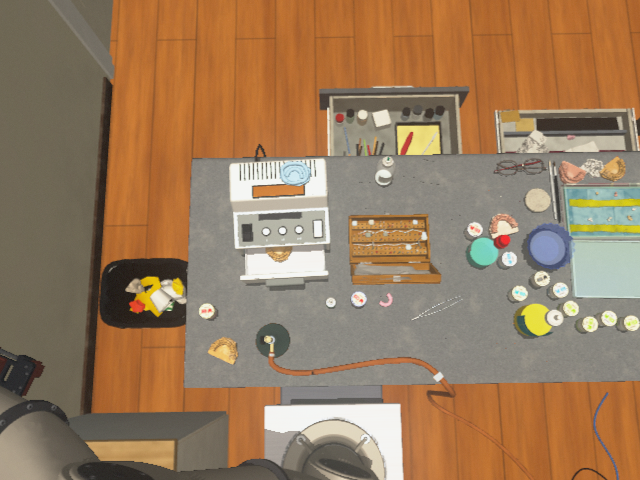

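The crops show the unit with its drawer open towards the robot. In the top view the rocker is at (247,232), the keys at (266,231), (282,230) and (299,230), and the bar at (318,228). In the scene view the keys are at (295,226), (308,233) and (322,239), and the bar at (338,247). A burner stands in front at top (270,340). I'll fit the unit's pose to these points.

```bash
cat >> h.py <<'E'
def unit2w(p,u):
    c,s=np.cos(p[2]),np.sin(p[2]); return np.array([p[0]+c*u[0]-s*u[1],p[1]+s*u[0]+c*u[1],u[2]+(p[3] if len(p)>3 else 0)])
E
python3 - <<'E'
from h import *
from scipy.optimize import least_squares
kz=.1016
U=dict(kl=(-.0613,.036,kz),km=(-.0613,-.002,kz),kr=(-.0613,-.04,kz),bar=(-.0613,-.084,kz),fl=(-.095,.11,.088),fr=(-.095,-.11,.088))
T=dict(kl=(266,231.5),km=(282.5,230.5),kr=(299,229.8),bar=(317.8,228.5),fl=(235.5,248.2),fr=(330,243))
S=dict(kl=(294.6,226.4),km=(308.3,232.9),kr=(321.9,239),bar=(338.5,247.2),fl=(190+217/3.077,150+232/3.077),fr=(190+452/3.077,150+348/3.077))
def res(p): return np.concatenate([proj(n,unit2w(p,U[k]))-D[k] for n,D in(("top",T),("scene",S)) for k in U])
r=least_squares(res,[.604,.105,.05,0],loss="soft_l1"); print(r.x.round(4)); print(res(r.x).reshape(2,-1,2).round(1).tolist())
np.save("pose.npy",r.x[:3] if abs(r.x[3])<.004 else r.x)
for k in T: print(k,tri([("top",T[k]),("scene",S[k])])[0].round(4),unit2w(r.x,U[k]).round(4))
# drawer grip rib: top edge of face, seen in both views
print("rib L/R", tri([("top",(200+265/4,150+540/4)),("scene",(190+178/3.077,150+350/3.077))])[0].round(3))
for n in("top","scene"):
    print(n,[proj(n,unit2w(r.x,(-.095-.028-d,y,.062))).round(1).tolist() for d in(.07,.075) for y in(.045,-.045)])
# burner, dropper tops
b=imaging.spot_point("top","dropper"); print([(x["uv"],x["conf"]) for x in b])
o,d=ray("top",(271,340)); print("burner base",(o-d*o[2]/d[2]).round(3)); print(tri([("top",(268,337)),("scene",(190+12/3.077,150+355/3.077))]))
E
```

```text
[ 6.078e-01  1.110e-01  3.740e-02 -5.000e-04]
[[[0.3, -0.6], [0.2, -0.5], [0.2, -0.6], [0.4, -0.3], [-0.0, -0.2], [0.2, 0.1]], [[0.0, -0.2], [-0.4, -0.4], [-0.2, 0.0], [-0.1, -0.3], [-2.2, 0.3], [-0.4, 1.7]]]
kl [0.5445 0.1449 0.1007] [0.5452 0.1447 0.1011]
km [0.5465 0.1068 0.1   ] [0.5466 0.1067 0.1011]
kr [0.5472 0.0686 0.1014] [0.5481 0.0687 0.1011]
bar [0.5497 0.0254 0.1002] [0.5497 0.0248 0.1011]
fl [0.5102 0.2158 0.088 ] [0.5088 0.2174 0.0875]
fr [ 0.517  -0.0024  0.091 ] [ 0.517  -0.0025  0.0875]
rib L/R [0.425 0.148 0.062]
top [[266.0, 289.9], [304.6, 287.9], [266.1, 292.0], [304.7, 290.0]]
scene [[242.8, 265.9], [274.3, 284.1], [240.7, 266.9], [272.2, 285.2]]
[([334.7, 300.9], 0.67)]
burner base [0.3   0.143 0.   ]
(array([0.30249907, 0.13811154, 0.11587458]), [0.0008161637812747799, 0.0008161637812746378])
```

View pics/scene1.png

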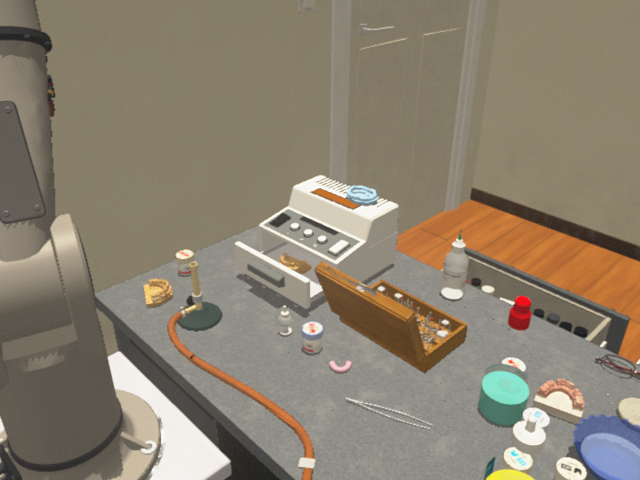

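The fit holds within a pixel or so, with heights within 1 mm of what the text says: unit at (0.608, 0.111), yaw 0.037. In the scene view the burner's top is near (195,265) and the case lid's near corner near (318,266), both to be avoided. Next I check reach.

Run:
```python
from h import *
p=np.load("pose.npy"); print(sensors.get_obs()["tool_rot"])
print("lid corner",tri([("top",(352,262)),("scene",(318,266))]))
for d in(.085,.075,.065,0):
  for y in(0,.03,-.03):
    X=unit2w(p,(-.123-d-.012,y,.054))
    print(d,y,X.round(3),[(t,kinematics.inverse_kinematics(X.tolist(),[np.pi,t,p[2]]) is not None) for t in(-.5,-.3,-.15,0,.15,.3,.5)])
```

```text
[ 3.14156625e+00 -2.44252053e-05  2.74466762e+00]
lid corner (array([ 0.45231428, -0.04064694,  0.13355845]), [0.014773660506477987, 0.014773660506478006])
0.085 0 [0.388 0.103 0.054] [(-0.5, False), (-0.3, False), (-0.15, True), (0, True), (0.15, True), (0.3, True), (0.5, True)]
0.085 0.03 [0.387 0.133 0.054] [(-0.5, False), (-0.3, False), (-0.15, True), (0, True), (0.15, True), (0.3, True), (0.5, True)]
0.085 -0.03 [0.389 0.073 0.054] [(-0.5, False), (-0.3, False), (-0.15, True), (0, True), (0.15, True), (0.3, True), (0.5, True)]
0.075 0 [0.398 0.103 0.054] [(-0.5, False), (-0.3, False), (-0.15, True), (0, True), (0.15, True), (0.3, True), (0.5, True)]
0.075 0.03 [0.397 0.133 0.054] [(-0.5, False), (-0.3, False), (-0.15, True), (0, True), (0.15, True), (0.3, True), (0.5, True)]
0.075 -0.03 [0.399 0.073 0.054] [(-0.5, False), (-0.3, False), (-0.15, True), (0, True), (0.15, True), (0.3, True), (0.5, True)]
0.065 0 [0.408 0.104 0.054] [(-0.5, False), (-0.3, False), (-0.15, True), (0, True), (0.15, True), (0.3, True), (0.5, True)]
0.065 0.03 [0.407 0.134 0.054] [(-0.5, False), (-0.3, False), (-0.15, True), (0, True), (0.15, True), (0.3, True), (0.5, True)]
0.065 -0.03 [0.409 0.074 0.054] [(-0.5, False), (-0.3, False), (-0.15, True), (0, True), (0.15, True), (0.3, True), (0.5, True)]
0 0 [0.473 0.106 0.054] [(-0.5, False), (-0.3, True), (-0.15, True), (0, True), (0.15, True), (0.3, True), (0.5, True)]
0 0.03 [0.472 0.136 0.054] [(-0.5, False), (-0.3, True), (-0.15, True), (0, True), (0.15, True), (0.3, True), (0.5, True)]
0 -0.03 [0.474 0.076 0.054] [(-0.5, False), (-0.3, True), (-0.15, True), (0, True), (0.15, True), (0.3, True), (0.5, True)]
```

```bash
cat >> h.py <<'E'
p=np.load("pose.npy"); ORI=[np.pi,0,p[2]+np.pi]
def W(x,y,z): return unit2w(p,(x,y,z)).tolist()
def F(): return np.array(sensors.get_obs()["ft_force"])
E
python3 - <<'E'
from h import *
manip.command_gripper(0)
A=W(-.123-.085-.014,0,.22)
try: manip.move_pose(A,ORI)
except manip.MotionError as e:
    print(e); ORI[2]=p[2]; manip.move_pose(A,ORI)
print(np.round(sensors.get_obs()["q"],2))
manip.move_straight(W(-.123-.085-.014,0,.052),speed=.15)
f0=F(); print(f0.round(2),sensors.get_obs()["tool_pos"],sensors.get_obs()["clock"])
manip.move_straight(W(-.123-.025,0,.052),speed=.06); print((F()-f0).round(2))
for d in np.arange(.021,-.012,-.002):
    manip.move_straight(W(-.123-d,0,.052),speed=.03); f=F()-f0; print(round(d,3),f.round(2))
    if f[0]<-9: break
print(sensors.get_obs()["tool_pos"],sensors.get_obs()["clock"]); save("scene","s2.png"); save("top","t2.png")
import cv2
a=cv2.imread("pics/s2.png")[150:345,190:450]; b=cv2.imread("pics/t2.png")[150:345,180:440]
cv2.imwrite("pics/c2.png",cv2.resize(np.vstack([a,b]),None,fx=1.5,fy=1.5))
E
```

```text
[-0.7   0.    0.28  2.19 -0.    0.95  1.19]
[-0.17  0.07 -0.16] [0.38644494 0.10291704 0.05247304] 5.7917
[-0.87  0.23  0.73]
0.021 [ 0.54  0.27 -0.05]
0.019 [-0.2  -0.55  0.61]
0.017 [-1.2  -0.62 -0.91]
0.015 [-0.99  1.47 -0.31]
0.013 [-0.72 -0.89 -0.3 ]
0.011 [-2.29  0.69 -0.2 ]
0.009 [-5.39 -0.25  4.72]
0.007 [-11.37  -0.42   9.65]
[0.4740134  0.10590079 0.05145766] 9.2083
```

View pics/c2.png

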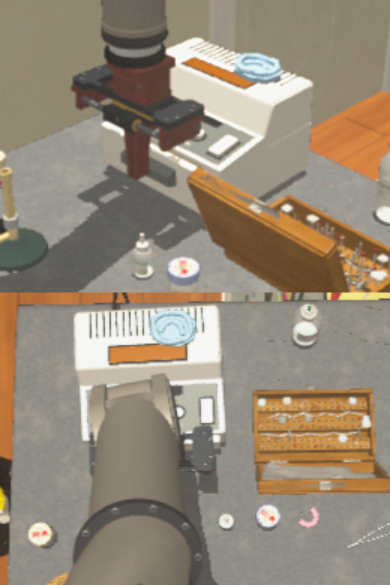

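The drawer front looks flush with the box, and the force rises sharply as at a stop. I back off and check the rib's position.

Run:
```python
from h import *
manip.move_straight(W(-.123-.005,0,.052),speed=.03); print(F().round(1))
manip.move_straight(W(-.123-.040,0,.052),speed=.15)
manip.move_straight(W(-.123-.040,0,.16),speed=.2)
manip.move_straight(W(-.043,.080,.16),speed=.2)
print(F().round(2),sensors.get_obs()["clock"])
save("scene","s3.png")
i=cv2.imread("pics/s3.png")
for y in(.045,-.045):
  for z in(.046,.062): print(y,z,proj("scene",W(-.123,y,z)).round(1))
i=cv2.resize(i[180:340,220:400],None,fx=4,fy=4,interpolation=cv2.INTER_CUBIC)[:600]
for d in(0,.01):
  for y in(.045,-.045):
    u=(proj("scene",W(-.123-d,y,.062))-[220,180]+.5)*4; cv2.drawMarker(i,tuple(int(v) for v in u),(0,0,255) if d==0 else (255,0,0),cv2.MARKER_CROSS,10,1)
cv2.imwrite("pics/c3.png",i)
```

```text
[-16.4   0.6  13.5]
[ 0.48 -0.41 -1.31] 11.5083
0.045 0.046 [270.  259.1]
0.045 0.062 [269.7 252.3]
-0.045 0.046 [301.4 276.1]
-0.045 0.062 [301.3 269.1]
```

View pics/c3.png

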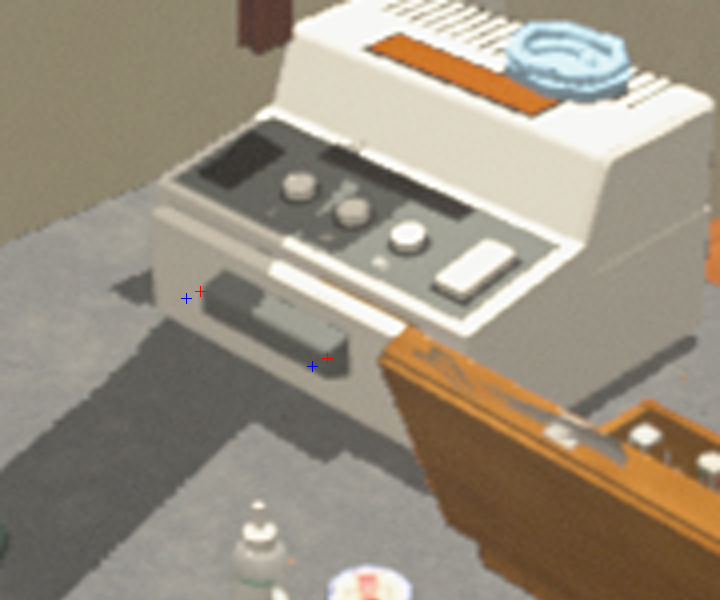

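The rib sits at its closed position, just beyond the red markers in the crop at (200,290) to (345,360), so the drawer is home. Next the rocker.

```bash
cat >> h.py <<'E'
def press(x,y,z0,zmin,fmax,dz=.001):
    manip.move_straight(W(x,y,z0),speed=.12); manip.hold(.15); f0=F(); L=[]
    for z in np.arange(z0-dz,zmin-1e-6,-dz):
        manip.move_straight(W(x,y,z),speed=.03); f=(F()-f0)[2]; L.append((round(float(z),4),round(float(sensors.get_obs()["tool_pos"][2]),4),round(float(f),1)))
        if f>fmax: break
    print(L)
    return L
E
python3 - <<'E'
from h import *
press(-.043,.080,.116,.0995,11)
manip.hold(.1); print(F().round(1),sensors.get_obs()["clock"])
manip.move_straight(W(-.043,.080,.125),speed=.1)
manip.move_straight(W(-.12,.04,.16),speed=.2)
save("scene","s4.png"); i=cv2.imread("pics/s4.png"); j=cv2.imread("pics/scene1.png")
cv2.imwrite("pics/c4.png",cv2.resize(np.vstack([j[200:260,255:355],i[200:260,255:355]]),None,fx=5,fy=5,interpolation=cv2.INTER_CUBIC))
print(sensors.get_obs()["clock"])
E
```

```text
[(0.115, 0.1153, 0.4), (0.114, 0.1139, -0.5), (0.113, 0.1129, -0.0), (0.112, 0.1119, -0.2), (0.111, 0.1109, 0.6), (0.11, 0.1099, 0.5), (0.109, 0.1089, -0.5), (0.108, 0.108, -0.9), (0.107, 0.1072, 2.7), (0.106, 0.1059, 0.6), (0.105, 0.1046, 0.2), (0.104, 0.1038, -0.7), (0.103, 0.1031, 1.3), (0.102, 0.1028, 7.1), (0.101, 0.1026, 14.7)]
[-4.6 -0.8 14.2] 16.075
17.1333
```

View pics/c4.png

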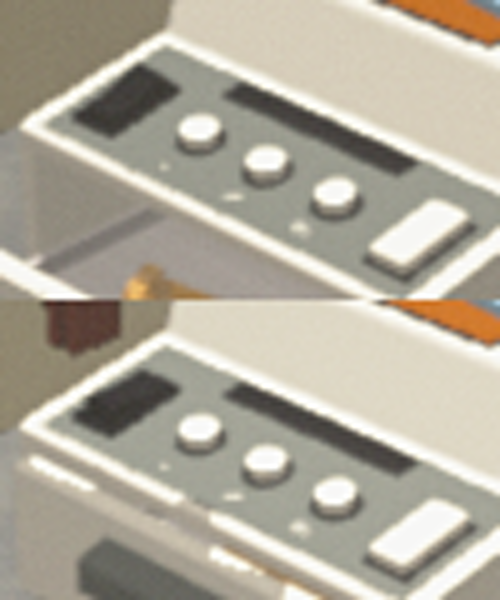

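The force profile (a peak at 0.107, then nothing, then a hard stop at 0.1028) and the flattened black rocker at crop (130,400) show it snapped on. The keys are still up and the drawer is closed. Next the middle key, then the start bar.

Run:
```python
from h import *
manip.move_straight(W(-.061,-.002,.135),speed=.2)
L=press(-.061,-.002,.108,.0945,13)
manip.hold(.2)
manip.move_straight(W(-.061,-.002,.125),speed=.1)
print(sensors.get_obs()["clock"])
```

```text
[(0.107, 0.1073, -0.1), (0.106, 0.1059, -0.4), (0.105, 0.1049, -0.5), (0.104, 0.1039, -1.2), (0.103, 0.103, 0.0), (0.102, 0.1022, 1.8), (0.101, 0.1008, -0.6), (0.1, 0.0998, -1.0), (0.099, 0.099, -0.1), (0.098, 0.0985, 3.9), (0.097, 0.0982, 12.1), (0.096, 0.098, 19.1)]
21.8333
```

The key gave way and stopped hard after about 4 mm, so it has latched. Next the start bar, held briefly at the bottom.

Run:
```python
from h import *
manip.move_straight(W(-.061,-.084,.125),speed=.15)
L=press(-.061,-.084,.108,.0945,13)
manip.hold(.3)
manip.move_straight(W(-.061,-.084,.13),speed=.1)
manip.move_straight(W(-.14,.03,.22),speed=.2)
save("scene","s5.png"); i=cv2.imread("pics/s5.png")
cv2.imwrite("pics/c5.png",cv2.resize(i[190:290,235:395],None,fx=5,fy=5,interpolation=cv2.INTER_CUBIC))
print(F().round(1),sensors.get_obs()["clock"])
```

```text
[(0.107, 0.1072, 0.7), (0.106, 0.106, -0.2), (0.105, 0.1049, 0.4), (0.104, 0.1039, -0.3), (0.103, 0.1032, 1.7), (0.102, 0.1022, 1.9), (0.101, 0.1012, 3.7), (0.1, 0.1002, 3.6), (0.099, 0.0993, 4.6), (0.098, 0.099, 11.0), (0.097, 0.0987, 19.2)]
[-0.1 -0.6  0.8] 27.5333
```

View pics/c5.png

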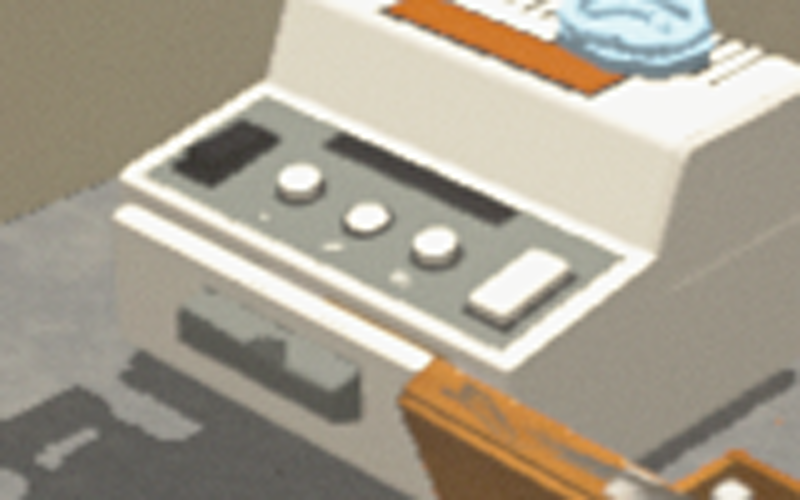

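The middle key at (367,218) is visibly lower than its neighbours at (300,182) and (435,246). The bar has sprung back up, the rocker is on and the drawer is closed.

```bash
python3 -c "
from h import *
print(manip.job_done())"
```

```text
the job is handed in; nothing more can be done
None
```

The job is handed in at about 28 s of the 48 s allowed: drawer home, mains on, middle key latched, and start bar pressed and sprung back, each step in order by contact force and picture; the model inside the closed drawer could not be seen, and no verdict came back.

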